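# Bun out of the bread bin with tongs

### The job

Slide the clear door of the bread bin fully open, then take the tongs out of their steel stand and use them to pick the round bun out of the bin. Finish while still holding: your gripper grips the tongs, the tongs pinch the bun, and the bun hangs still and well clear above the bin, whose door stays open. Never touch the bun with the robot itself, and leave the jar in the bin and the salt shaker and white bottle near the tongs where they stand.

Things in the scene. Friction and masses are not known exactly. Their poses are not given: they have to be found in the camera images.
- bin: Low light-wood bread bin fixed to the worktop, 190 (x) by 335 mm (y), rim 75 mm high, dark rails on top to 89 mm. Origin: on the worktop under the centre of its open bay, at the -y end: inner 180 (x) by 160 mm (y), walls 5 mm, inner floor 6 mm above the worktop. The +y end is a closed compartment, top at 75 mm, over which the clear door slides.
- door (a joint): Slide of the bin's clear door along the bin's +y, in m: 0 = shut over the bay, 0.16 = fully open at its stop, over the closed compartment. It starts shut or up to 20 mm open. About 1.5 N of friction, no spring; it stays where it is left.
- door_grip (a point): Point in the door's dark-wood grip bar, 107 mm above the worktop; moves with the door; axes are the bin's. The bar stands on the door's middle: 60 mm long along the bin's x, 14 mm thick along its y, top 115 mm and foot (door's upper face) 83 mm above the worktop. Pinch it from above across the 14 mm.
- stand: Steel stand for the tongs fixed to the worktop, an open-topped box of 42 mm (x) by 112 mm (y), 70 mm high, walls and floor 5 mm; origin under its centre.
- tongs: Steel kitchen tongs, 164 mm long, 0.11 kg, upright in the stand, jaws down, hinge on top (z = 158 mm). Origin: midway between the relaxed jaw tips at their lowest level; z up to the hinge; the arms open and close along y. A flat grip plate 24 mm wide (x) runs outside each arm from z = 154 to 92 mm. Jaws: plates 24 mm wide (x), 34 mm tall; relaxed, 88 mm apart inside at the tips, 97 mm over all.
- tongs_grip (a point): Centre line of the tongs at their z = 120 mm, midway between the grip plates: pinch here along the tongs' y (axes are the tongs'). They rise 44 mm above it. Plates here are 43 mm over their outsides relaxed, about 34 mm when the jaws are on the bun. The tongs can be carried with the plates squeezed only to 38 mm, which leaves the jaws about 67 mm apart.
- tongs_jaws (a point): Point midway between the jaws on the tongs' centre line, 16 mm above the relaxed tips (104 mm below tongs_grip). Axes are the tongs'.
- tongs_left (a joint): Closing angle of each arm, rad: 0 = relaxed open, about 0.12 pinching the bun, 0.24 = fully closed; both arms move alike. 1 mm closer at the plates closes the jaws 3.8 mm. A spring opens them: about 4 N per plate relaxed, 8 N on the bun. Tips sink about 3 mm as they close on the bun.
- bun: Round brown bun, domed, 50 mm in diameter, 38 mm high, widest from 11 to 18 mm above its flat underside, about 45 g; lies on the bin's floor in the bay, nearer to the robot or farther from it than the jar. Origin: centre of its underside, z up.
- jar: Small round lidded jar standing on the bin's floor in the same bay, 44 mm in diameter, 45 mm high. Origin: centre of its underside. To be left alone.
- shaker: Small white salt shaker, 36 mm across, 70 mm high, behind the stand and bin. Origin: centre of its underside. To be left alone.
- soap: White bottle with cap, 60 mm across, 170 mm high, to the right of the stand and beyond it. Origin: centre of its underside. To be left alone.
There are look-alikes about, which are no part of the job. What is shaped like the stand but purple is not meant. Leave any yellow look-alike of the tongs alone.

How it is judged (in metres and radians):
On the way, in this order (a step that is already met when the one before it is completed fails the run):
1. the bin's door is slid fully open (value of joint door above 0.15 m), for 0.2 s.
2. the gripper holds the tongs, lifted out of the stand (contact force between the fingers and tongs above 1 N and height (world z) of tongs_jaws above 0.09 m), for 0.2 s.
At the end, for the whole second after the job is handed in: Door open more than 150 of 160 mm; fingers grip the tongs; tongs closed on the bun (0.8 N, over 0.07 rad, bun between the jaws), its underside over 100 mm above the worktop, under 40 mm/s; nothing else touches the bun, and the tongs touch neither bin nor stand (value of joint door above 0.15 m and contact force between the fingers and tongs above 1 N and contact force between tongs and bun above 0.8 N and value of joint tongs_left above 0.07 rad and distance between tongs_jaws and bun below 0.04 m and height (world z) of bun above 0.1 m and contact force between each of bun, tongs and bin below 0.05 N and contact force between bun and jar below 0.05 N and contact force between bun and the arm below 0.05 N and contact force between bun and the fingers below 0.05 N and contact force between tongs and stand below 0.05 N and linear speed of bun below 0.04 m/s); the arm keeps its last pose, push and grip.
It fails at once if the robot itself touches the bun (contact force between any of the fingers, the arm and bun above 0.5 N).
It fails at once if the jar in the bin is pushed more than 30 mm away (distance of jar from where it was at the start of the episode above 0.03 m).
It fails at once if the shaker or white bottle is pushed more than 30 mm away (distance of any of shaker, soap from where it was at the start of the episode above 0.03 m).
It also fails if it takes over 56 s, if anything falls off the work surface, if the arm or the gripper's body presses on something with over 40 N, if the wrist force passes 120 N, or if a joint passes its speed limit or range.

### The arm

A 6-joint arm with a two-finger parallel gripper is mounted at the origin on the work surface. World frame = base frame: x ahead of the robot, y to its left, z up, the work surface at z = 0. Lengths are in m, angles in degrees, forces in N, time in s.
With the tool pointing down it reaches from about 0.4 to 0.825 m from the base axis. Payload 7 kg.
Tool frame: the origin (TCP) lies at the very end of the fingers, on their centre line; the grasp point (between the pads) lies hold_point_z behind it (hold_point_z is the distance from the TCP to the grasp point, in m); z points along the fingers, y is the line along which they close (so a half turn about z gives the same grasp; the last joint's range is limited). The gripper opens to 88 mm and grips with 3 to 60 N. Pads are 19 mm wide; open, the fingers measure 130 mm over their backs; the gripper's body (78 mm by 193 mm) begins 47 mm behind the grasp point.
Start: joints at [-55.514, 20.546, 0.682, 0, -70.136, -16.507], TCP at [0.208, -0.642, 0.227] pointing down, gripper open.
Joint ranges: [-176.03, 176.03], [-82.01, 121.73], [-58.28, 71.71], [-173.87, 95.51], [-174.79, -0.11], [-173.66, 173.66]. Speed limits (degrees/s): [136.94, 136.94, 172.46, 180, 180, 180].

### API

Orientations are given as [roll, pitch, yaw] about the fixed x, y, z axes, in that order (R = Rz(yaw) Ry(pitch) Rx(roll)).
In Python, from plant import get_obs, snapshot, close_job, hold_point_z gives the robot as it stands.
- The arm moves only by the tool play_rows, never from a script. Its argument "commands" is a list that holds one entry, the list of rows, each a list of 7 numbers: the shift along the tool's x, y, z in cm, then the turn, a rotation vector about the tool's x, y, z in degrees, then the opening, from 0 (shut) to 1 (fully open). In form: [[[x, y, z, ax, ay, az, fingers], ...]]. A call has 1 to 20 rows; each row is the pose to reach, as a shift and turn from the pose commanded when the call began, along the tool's axes at that moment; what a row does not reach only later rows make up. A row lasts 1/12 s, in which the tool goes at most 41.7 mm and 7.16 degrees, less where a joint would pass 70% of its speed; a pose out of reach is approached as far as the arm can. A call with a gripper value outside its range is refused whole. The fingers move at their own pace and stop on an object; the grip force is fixed at half the most. Time passes only in rows, so rows that repeat a pose let the fingers close. It gives the time, the measured TCP pose, the force, the opening and the grip force at its end, in the units of the state.
- get_obs(): the state, without advancing time (a new reading comes with each control period).
- snapshot(name): name is "scene" or "top" or "wrist"; returns a dict with "frame" (384x512x3 uint8, red, green, blue), "camera_matrix" (3x3 intrinsics, pixels), "origin" and "attitude" of the camera in the world. Camera axes: x right, y down, z forward; pixel columns grow to the right and rows downward; lengths in m; the calibration is good to about 2 mm. A picture is of the moment at which its call begins. There is no depth.
- close_job(): hands the job in; it is judged then, once.
The state is a dict: "clock": time; "joint_pos": joint angles; "qvel": joint speeds; "tau": joint torques, N m; "tool_pos": TCP position; "orientation": TCP orientation; "force": force on the tool from outside, world axes, zero at the start; "moment": the same for the moment, N m; "opening": finger opening in m; "gripper_force": force on a finger pad.
Only numpy, scipy, OpenCV 4.12 (cv2) and the standard library are available. Lean on these libraries where they do the work, as an engineer would, in place of code of your own. Each camera call takes 0.05 s, during which the arm holds its last target. There are 200 camera calls.

## Working session

There is one attempt and no reset: what is moved stays moved. The work goes in short steps, Python scripts to look and compute and a tool call to move; the robot and the scene stay as the last step left them, time stands still between calls to the robot, and variables do not carry over. Pictures are saved under pics/ and viewed, at most 10 in all, crops included, and the job is handed in when it is done.

Besides the shell and the picture viewer there is one more tool, called after "Call:" as name(argument=value, ...), one argument or row to a line, values as JSON. play_rows: Moves the arm, as the interface text tells. Its arguments: {"type":"object","properties":{"commands":{"type":"array","items":{"type":"array","items":{"type":"array","items":{"type":"number"}}}}},"required":["commands"]}

```bash
mkdir -p pics
cat > h.py <<'E'
import numpy as np, cv2, json
from plant import get_obs, snapshot, close_job, hold_point_z
def save(n):
    s=snapshot(n); return s
def load(n):
    d=np.load(f'pics/{n}.npz'); return d
def R(a):
    a=np.array(a,float)
    if a.shape==(3,3): return a
    from scipy.spatial.transform import Rotation as Ro
    return Ro.from_euler('xyz',a,degrees=True).as_matrix()
def ray(d,u,v,z):
    K=d['camera_matrix'];o=np.array(d['origin']);r=R(d['attitude'])@np.linalg.inv(K)@[u,v,1]
    return o+r*(z-o[2])/r[2]
def proj(d,p):
    c=R(d['attitude']).T@(np.array(p)-np.array(d['origin']));q=d['camera_matrix']@c;return q[:2]/q[2]
def snap(n,tag):
    s=snapshot(n)
    np.savez(f'pics/{tag}.npz',**{k:np.array(v) for k,v in s.items()})
    return s
E
python3 - <<'E'
from h import *
print(hold_point_z if not callable(hold_point_z) else hold_point_z(), get_obs())
a=[]
for n in ("scene","top"):
    s=snap(n,n); print(n,s['origin'],s['attitude'],s['camera_matrix'])
    cv2.imwrite(f'pics/{n}.png',cv2.resize(s['frame'][:,:,::-1],(800,600),interpolation=cv2.INTER_CUBIC))
E
```

```text
0.0188 {'clock': 0.0, 'joint_pos': array([-5.55149510e+01,  2.05900015e+01,  6.34385772e-01, -2.20743065e-02,
       -7.01357477e+01, -1.65060958e+01]), 'qvel': array([ 0.09159508, -0.09068936,  0.13228986,  0.02568148,  0.04120105,
       -0.00386549]), 'tau': array([ 1.29330406e-04, -5.82717454e+01,  2.93064559e+01,  6.99774563e+00,
        6.90743953e-03, -1.82547210e-04]), 'tool_pos': array([ 0.2081763 , -0.64158067,  0.22563737]), 'orientation': array([ 1.79906505e+02, -6.06448035e-03, -1.62028559e+02]), 'force': array([ 0.23030186,  0.42880223, -0.16129264]), 'moment': array([-0.03734026, -0.02365646,  0.02437678]), 'gripper_force': 0.0, 'opening': 0.08752148053817096}
scene [ 1.10186284 -0.8827538   0.85089431] [-131.59361042    0.59350411   36.96611788] [[473.54496317   0.         252.91196399]
 [  0.         473.54496317 194.01718246]
 [  0.           0.           1.        ]]
top [ 0.42296808 -0.19924884  1.03653666] [-170.36281652   -1.36386948  -88.674126  ] [[421.98334823   0.         247.04046372]
 [  0.         421.98334823 189.1631548 ]
 [  0.           0.           1.        ]]
```

View pics/scene.png

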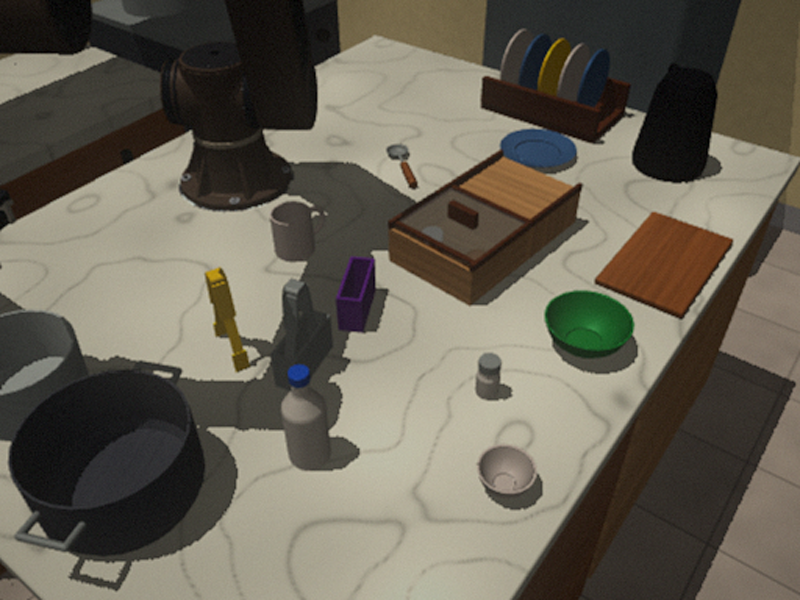

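View pics/top.png

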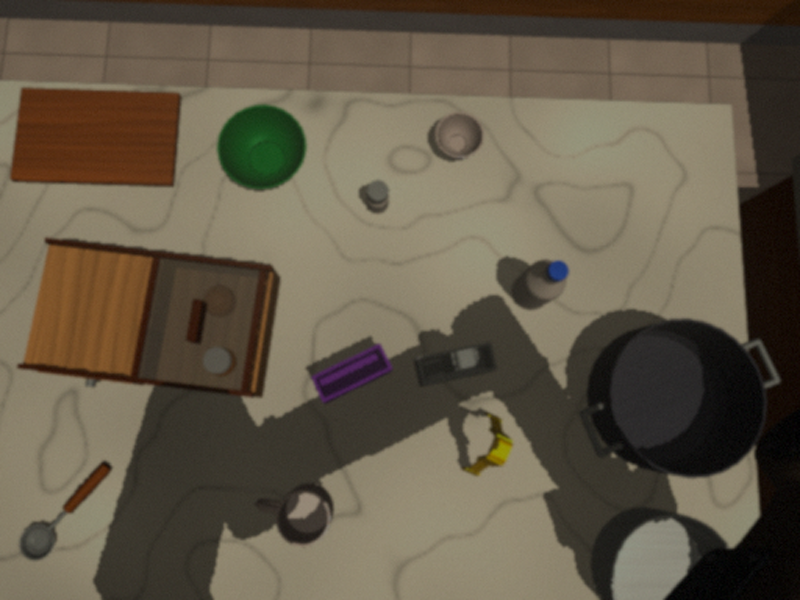

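Candidates, in top-view pixels:
- Tongs: steel pair in the grey stand (465,357), or the yellow look-alike lying at (490,445).
- Stand: grey (455,363), or the purple look-alike (350,373).
- Bun: brown disc (218,300), on the far side of the bay. The jar is the grey disc at (217,360).
- Door grip: (197,321).

I choose the grey stand and steel tongs, and check them in one close crop.

Run:
```python
from h import *
d=load('top');f=d['frame'][:,:,::-1]
A=cv2.resize(f[140:265,85:185],None,fx=4.8,fy=4.8,interpolation=cv2.INTER_CUBIC)  # bin right part
B=cv2.resize(f[210:255,255:325],None,fx=4.5,fy=4.5,interpolation=cv2.INTER_CUBIC)
s=load('scene')['frame'][:,:,::-1]
C=cv2.resize(s[175:250,165:225],None,fx=4.5,fy=4.5,interpolation=cv2.INTER_CUBIC)
im=np.zeros((600,800,3),np.uint8)
im[:A.shape[0],:A.shape[1]]=A; im[:B.shape[0],482:482+B.shape[1]]=B; im[210:210+C.shape[0],482:482+C.shape[1]]=C
im=np.clip(im.astype(float)*1.5,0,255).astype(np.uint8)
print(A.shape,B.shape,C.shape)
cv2.imwrite('pics/crop1.png',im)
```

```text
(600, 480, 3) (202, 315, 3) (338, 270, 3)
```

View pics/crop1.png

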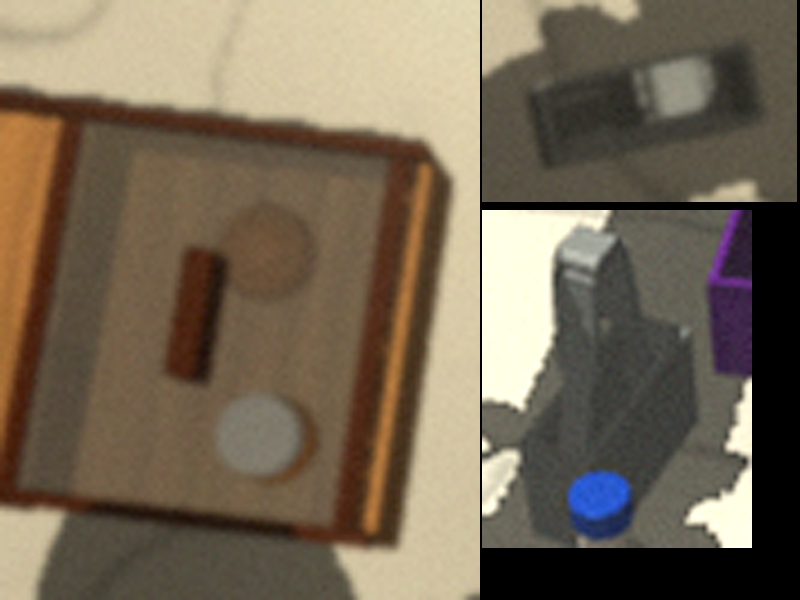

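The left crop shows the bar top centred near (188,314), the bun at (268,252) and the jar lid at (258,437). The right crops confirm steel tongs upright in the grey stand, with the hinge at (685,88).

Run:
```python
from h import *
d=load('top')
a=lambda u,v,z:ray(d,85+u/4.8,140+v/4.8,z)
b=lambda u,v,z:ray(d,255+(u-482)/4.5,210+v/4.5,z)
np.set_printoptions(precision=4,suppress=True)
def yaw(v): return np.degrees(np.arctan2(v[1],v[0]))
c=[b(530,90,.07),b(745,45,.07),b(762,112,.07),b(545,168,.07)]
print('stand',np.mean(c,0),[np.linalg.norm(c[i]-c[i-1]) for i in range(4)],'ydir yaw',yaw(c[0]-c[1]),yaw(c[3]-c[2]))
print('hinge',b(682,88,.169),b(645,95,.165),b(715,82,.165))
p=[a(185,247,.115),a(212,250,.115),a(190,381,.115),a(165,378,.115)]
print('bar',np.mean(p,0),[np.linalg.norm(p[i]-p[i-1]) for i in range(4)],yaw(p[0]-p[3]),yaw(p[1]-p[2]))
print('rail +x',a(0,95,.089),a(425,145,.089),yaw(a(0,95,.089)-a(425,145,.089)))
print('rail -x',a(0,500,.089),a(400,545,.089),yaw(a(0,500,.089)-a(400,545,.089)))
print('wall',a(432,163,.075),a(376,533,.075),yaw(a(432,163,.075)-a(376,533,.075)))
print('bun',a(268,252,.023),a(268,252,.03),'jar',a(258,437,.051))
print('bunr',a(315,252,.02)-a(222,252,.02),a(268,205,.02)-a(268,300,.02))
```

```text
stand [ 0.4886 -0.3224  0.07  ] [np.float64(0.0399850959772683), np.float64(0.11280790075731435), np.float64(0.0350324212697641), np.float64(0.11445248860459017)] ydir yaw 103.18437617123759 105.66157757795978
hinge [ 0.4894 -0.3263  0.169 ] [ 0.486  -0.3099  0.165 ] [ 0.4928 -0.3421  0.165 ]
bar [0.5368 0.0502 0.115 ] [np.float64(0.06045369524888571), np.float64(0.012422881970476031), np.float64(0.06055803919005638), np.float64(0.011392220446544218)] -4.437920228661297 -5.414288484589701
rail +x [0.6424 0.1536 0.089 ] [ 0.6238 -0.0491  0.089 ] 84.75709006068354
rail -x [0.4515 0.137  0.089 ] [ 0.4353 -0.0474  0.089 ] 84.99768727795747
wall [ 0.618  -0.0507  0.075 ] [ 0.4408 -0.0337  0.075 ] -5.471247226921052
bun [0.5805 0.0373 0.023 ] [0.5794 0.0357 0.03  ] jar [0.4857 0.0297 0.051 ]
bunr [ 0.0013 -0.0467  0.    ] [0.0486 0.0032 0.    ]
```

```bash
cat >> h.py <<'E'
from scipy.spatial.transform import Rotation as Ro
def go(pos,yaw,show=True):
    o=get_obs();R0=Ro.from_euler('xyz',o['orientation'],degrees=True);R1=Ro.from_euler('xyz',[180,0,yaw],degrees=True)
    print(np.round(R0.inv().apply(np.array(pos)-o['tool_pos'])*100,2),np.round((R0.inv()*R1).as_rotvec(degrees=True),1))
E
python3 - <<'E'
from h import *
go([.537,.05,.17],174.9)
d=load('top');print('soap',ray(d,357,173,.17),'yellow',ray(d,314,285,.1),'shaker',ray(d,240,122,.07))
E
```

```text
[-52.62  55.63   5.65] [ 0.1 -0.  23.1]
soap [ 0.61149019 -0.44771702  0.17      ] yellow [ 0.37498862 -0.36845991  0.1       ] shaker [ 0.74977055 -0.19788481  0.07      ]
```

Call:
play_rows(
  commands=[
    [[-10,10,0,0,0,4,1],[-52.6,55.6,3,0,0,23.1,1],[-52.6,55.6,3,0,0,23.1,1],[-52.6,55.6,3,0,0,23.1,1],[-52.6,55.6,3,0,0,23.1,1],[-52.6,55.6,3,0,0,23.1,1],[-52.6,55.6,3,0,0,23.1,1],[-52.6,55.6,3,0,0,23.1,1],[-52.6,55.6,3,0,0,23.1,1],[-52.6,55.6,3,0,0,23.1,1],[-52.6,55.6,3,0,0,23.1,1],[-52.6,55.6,3,0,0,23.1,0.8],[-52.6,55.6,5.6,0,0,23.1,0.6],[-52.6,55.6,5.6,0,0,23.1,0.5],[-52.6,55.6,5.6,0,0,23.1,0.5],[-52.6,55.6,5.6,0,0,23.1,0.5],[-52.6,55.6,5.6,0,0,23.1,0.5],[-52.6,55.6,5.6,0,0,23.1,0.5],[-52.6,55.6,5.6,0,0,23.1,0.5],[-52.6,55.6,5.6,0,0,23.1,0.5]],
  ],
)

```text
clock: 1.77
tool_pos: [0.5383, 0.0528, 0.1692]
orientation: [-180.0, -0.1, 175.1]
force: [-0.9, 0.2, -0.4]
opening: 0.0443
gripper_force: 0.0
```

Call:
play_rows(
  commands=[
    [[0,-0.28,3,0,0,0,0.5],[0,-0.28,6,0,0,0,0.5],[0,-0.28,7.9,0,0,0,0.5],[0,-0.28,7.9,0,0,0,0.5],[0,-0.28,7.9,0,0,0,0.5],[0,-0.28,7.9,0,0,0,0],[0,-0.28,7.9,0,0,0,0],[0,-0.28,7.9,0,0,0,0],[0,-0.28,7.9,0,0,0,0],[0,-0.28,7.9,0,0,0,0],[0,-0.28,7.9,0,0,0,0],[0,-0.28,7.9,0,0,0,0]],
  ],
)

```text
clock: 2.77
tool_pos: [0.5375, 0.0467, 0.0925]
orientation: [180.0, 0.1, 174.9]
force: [-0.8, 1.1, 5.8]
opening: 0.0141
gripper_force: 30.0
```

Call:
play_rows(
  commands=[
    [[0,2,-0.2,0,0,0,0],[0,4,-0.2,0,0,0,0],[0,6,-0.2,0,0,0,0],[0,8,-0.2,0,0,0,0],[0,10,-0.2,0,0,0,0],[0,12,-0.2,0,0,0,0],[0,13.5,-0.2,0,0,0,0],[0,14.5,-0.2,0,0,0,0],[0,15.0,-0.2,0,0,0,0],[0,15.2,-0.2,0,0,0,0],[0,15.4,-0.2,0,0,0,0],[0,15.4,-0.2,0,0,0,0],[0,15.4,-0.2,0,0,0,0]],
  ],
)

```text
clock: 3.85
tool_pos: [0.5523, 0.2002, 0.0926]
orientation: [179.9, 0.1, 174.9]
force: [11.8, 0.4, -15.2]
opening: 0.0138
gripper_force: 30.0
```

Run:
```python
from h import *
o=get_obs();print(o['tool_pos'],o['force'],o['moment'])
d=snap('top','top2')
A=cv2.resize(d['frame'][140:265,0:185,::-1],None,fx=4.3,fy=4.3,interpolation=cv2.INTER_CUBIC)
cv2.imwrite('pics/c2.png',np.clip(A*1.5,0,255).astype(np.uint8))
```

```text
[0.55232419 0.20024501 0.09258819] [ 11.75308872   0.42604836 -15.1848743 ] [ 0.05008866 -4.34178956 -0.15581647]
```

View pics/c2.png

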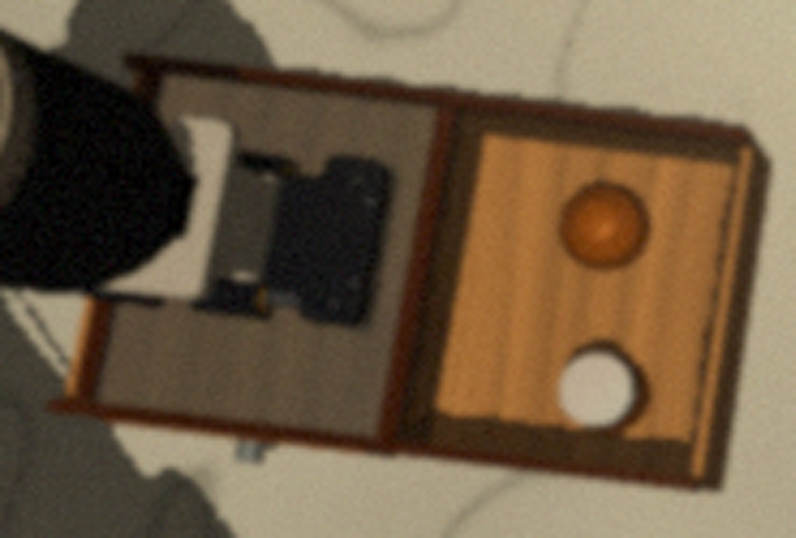

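The door is nearly at its stop. The bay is uncovered, with the bun at (605,225) and the jar at (597,388). I push on until the stop shows in the y force.

Call:
play_rows(
  commands=[
    [[-0.1,0.2,0.2,0,0,0,0],[-0.1,0.4,0.2,0,0,0,0],[-0.1,0.6,0.2,0,0,0,0],[-0.1,0.6,0.2,0,0,0,0],[-0.1,0.6,0.2,0,0,0,0]],
  ],
)

```text
clock: 4.32
tool_pos: [0.5527, 0.2038, 0.0925]
orientation: [-179.9, 0.0, 174.9]
force: [3.0, -8.7, 7.2]
opening: 0.0138
gripper_force: 30.0
```

Call:
play_rows(
  commands=[
    [[0,-0.3,0,0,0,0,0],[0,-0.3,0,0,0,0,0.5],[0,-0.3,0,0,0,0,0.5],[0,-0.3,0,0,0,0,0.5],[0,-0.3,0,0,0,0,0.5],[0,-0.3,-4,0,0,0,0.6],[0,-0.3,-8,0,0,0,0.8],[0,-0.3,-12,0,0,0,0.8],[0,-0.3,-16,0,0,0,0.8],[0,-0.3,-16,0,0,0,0.8]],
  ],
)

```text
clock: 5.15
tool_pos: [0.5552, 0.2042, 0.2606]
orientation: [179.6, 0.6, 175.0]
force: [1.6, 0.0, 2.0]
opening: 0.0673
gripper_force: 0.0
```

Run:
```python
from h import *
d=load('top2')
for z in (.02,.03): print('bun',ray(d,605/4.3,140+225/4.3,z))
print('jar',ray(d,597/4.3,140+388/4.3,.051))
go([.489,-.30,.24],-166)
```

```text
bun [0.58134837 0.03836687 0.02      ]
bun [0.57979033 0.03602937 0.03      ]
jar [0.48755468 0.02961551 0.051     ]
[  2.18 -50.81   1.72] [  0.3   0.7 -19. ]
```

Call:
play_rows(
  commands=[
    [[1,-4,0,0,0,-4,0.8],[2.2,-50.8,1.7,0,0,-19,0.8],[2.2,-50.8,1.7,0,0,-19,0.8],[2.2,-50.8,1.7,0,0,-19,0.8],[2.2,-50.8,1.7,0,0,-19,0.8],[2.2,-50.8,1.7,0,0,-19,0.8],[2.2,-50.8,1.7,0,0,-19,0.8],[2.2,-50.8,1.7,0,0,-19,0.8],[2.2,-50.8,1.7,0,0,-19,0.8],[2.2,-50.8,1.7,0,0,-19,0.8],[2.2,-50.8,1.7,0,0,-19,0.8],[2.2,-50.8,1.7,0,0,-19,0.8],[2.2,-50.8,1.7,0,0,-19,0.8],[2.2,-50.8,1.7,0,0,-19,0.8],[2.2,-50.8,1.7,0,0,-19,0.8],[2.2,-50.8,1.7,0,0,-19,0.8],[2.2,-50.8,1.7,0,0,-19,0.8],[2.2,-50.8,1.7,0,0,-19,0.8]],
  ],
)

```text
clock: 6.65
tool_pos: [0.4849, -0.3002, 0.2348]
orientation: [-180.0, 0.0, -166.0]
force: [0.1, 0.3, -0.8]
opening: 0.0702
gripper_force: 0.0
```

Run:
```python
from h import *
o=get_obs();print(o['tool_pos'],o['orientation'],o['opening'])
d=snap('wrist','w1');print(d['origin'],d['attitude'])
print(proj(d,[.489,-.326,.169]))
cv2.imwrite('pics/w1.png',np.clip(cv2.resize(d['frame'][:,:,::-1],(800,600),interpolation=cv2.INTER_CUBIC)*1.4,0,255).astype(np.uint8))
t=snap('top','top3')
cv2.imwrite('pics/t3.png',t['frame'][:,:,::-1])
```

```text
[ 0.48492671 -0.30023006  0.23482314] [-1.79992322e+02  2.31821669e-02 -1.66021344e+02] 0.07016008161731327
[ 0.40400193 -0.32021454  0.39283999] [1.62149558e+02 3.47502343e-02 1.03956616e+02]
[232.59807384 201.21132208]
```

View pics/w1.png

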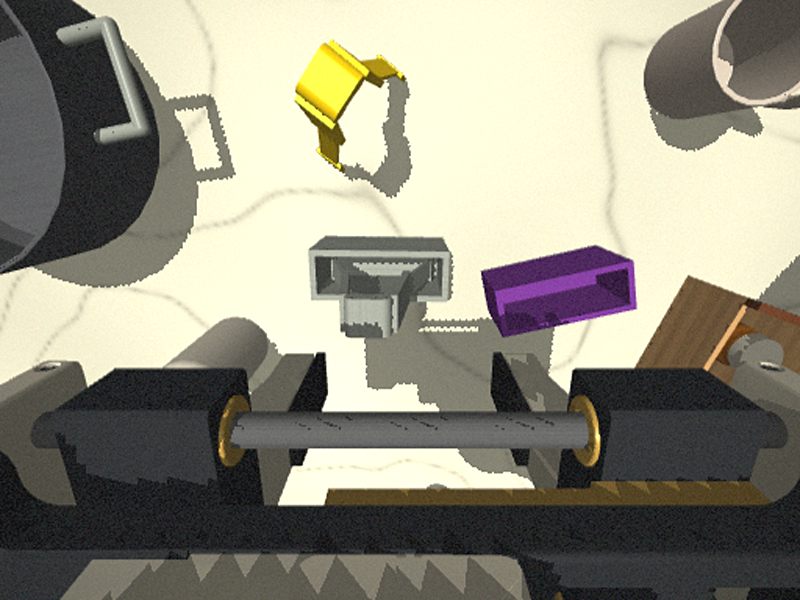

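The wrist view shows the grey stand rim (310–450, 240–299) square with the image, so the tool yaw is right. The tongs' hinge top is at about (343–391, 298–335), away from the yellow and purple look-alikes.

Run:
```python
from h import *
d=load('w1');f=.64
for u,v,z in [(343,300,.169),(391,300,.169),(343,335,.169),(391,335,.169),(310,299,.07),(450,299,.07),(448,250,.07),(310,250,.07)]:
    print((u,v),ray(d,u*f,v*f,z).round(4))
c=d['frame'][140:240,180:310,::-1]
cv2.imwrite('pics/w1c.png',np.clip(cv2.resize(c,None,fx=6,fy=6,interpolation=cv2.INTER_CUBIC)*1.3,0,255).astype(np.uint8))
```

```text
(343, 300) [ 0.4833 -0.3391  0.169 ]
(391, 300) [ 0.4767 -0.3126  0.169 ]
(343, 335) [ 0.5044 -0.3349  0.169 ]
(391, 335) [ 0.4977 -0.3077  0.169 ]
(310, 299) [ 0.524  -0.3739  0.07  ]
(450, 299) [ 0.4963 -0.2624  0.07  ]
(448, 250) [ 0.4575 -0.275   0.07  ]
(310, 250) [ 0.4838 -0.3808  0.07  ]
```

View pics/w1c.png

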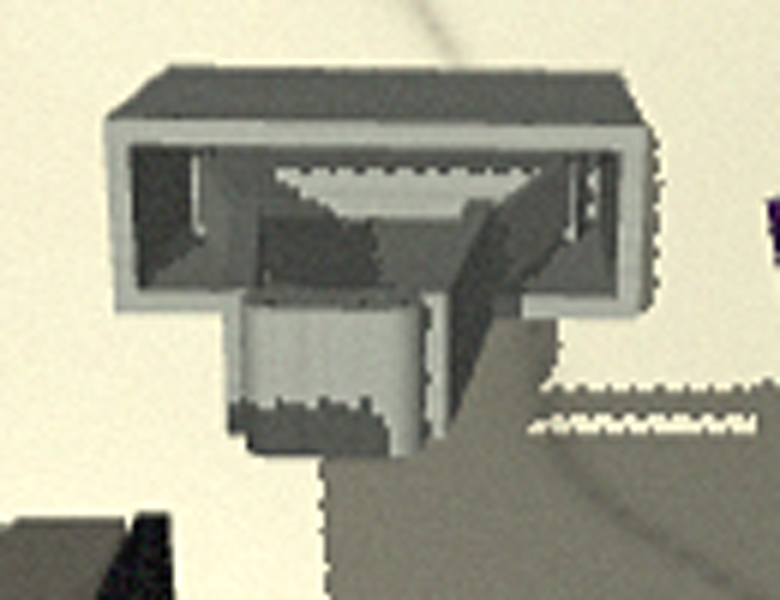

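Run:
```python
from h import *
d=load('w1');b=lambda u,v,z:ray(d,180+u/6,140+v/6,z)
print('hinge',b(335,376,.168),'size',b(425,297,.168)-b(245,297,.168),b(335,455,.168)-b(335,297,.168))
print('plates mid',(b(226,365,.158)+b(450,365,.158))/2)
c=[b(107,120,.07),b(650,125,.07),b(640,315,.07),b(117,312,.07)];print('stand',np.mean(c,0))
for i,j in((0,1),(3,2)): v=c[j]-c[i];print(np.degrees(np.arctan2(v[1],v[0])),np.linalg.norm(v))
go([.489,-.326,.20],-166)
```

```text
hinge [ 0.49004315 -0.3228905   0.168     ] size [-0.00645223  0.02594116  0.        ] [0.02482887 0.00539282 0.        ]
plates mid [ 0.4919553  -0.32294357  0.158     ]
stand [ 0.49120292 -0.322592    0.07      ]
103.42943542972586 0.1118158840995251
103.62234811765344 0.11188104931867729
[ 0.22 -2.58  3.48] [-0.  0. -0.]
```

Call:
play_rows(
  commands=[
    [[0,-2.4,0,0,0,0.5,0.8],[0,-2.4,0,0,0,0.5,0.8],[0,-2.4,3,0,0,0.5,0.8],[0,-2.4,6,0,0,0.5,0.8],[0,-2.4,9,0,0,0.5,0.8],[0,-2.4,11.5,0,0,0.5,0.8],[0,-2.4,12.9,0,0,0.5,0.8],[0,-2.4,12.9,0,0,0.5,0.8],[0,-2.4,12.9,0,0,0.5,0.8],[0,-2.4,12.9,0,0,0.5,0.6],[0,-2.4,12.9,0,0,0.5,0.6],[0,-2.4,12.9,0,0,0.5,0.5]],
  ],
)

```text
clock: 7.75
tool_pos: [0.4911, -0.3248, 0.107]
orientation: [-179.9, 0.1, -166.6]
force: [-0.5, 0.6, -0.4]
opening: 0.0555
gripper_force: 0.0
```

Call:
play_rows(
  commands=[
    [[0,0.1,0.1,0,0,0,0.5],[0,0.1,0.1,0,0,0,0.46],[0,0.1,0.1,0,0,0,0.43],[0,0.1,0.1,0,0,0,0.42],[0,0.1,0.1,0,0,0,0.42],[0,0.1,0.1,0,0,0,0.42],[0,0.1,0.1,0,0,0,0.42]],
  ],
)

```text
clock: 8.33
tool_pos: [0.4915, -0.3244, 0.1068]
orientation: [-179.8, 0.2, -166.6]
force: [-0.7, 0.7, 10.1]
opening: 0.037
gripper_force: 16.2
```

Call:
play_rows(
  commands=[
    [[0,0,-0.4,0,0,0,0.42],[0,0,-1,0,0,0,0.42],[0,0,-2,0,0,0,0.42],[0,0,-3.5,0,0,0,0.42],[0,0,-5,0,0,0,0.42],[0,0,-6.5,0,0,0,0.42],[0,0,-8,0,0,0,0.42],[0,0,-9.5,0,0,0,0.42],[0,0,-11,0,0,0,0.42],[0,0,-12,0,0,0,0.42],[0,0,-13,0,0,0,0.42],[0,0,-13.5,0,0,0,0.42],[0,0,-13.5,0,0,0,0.42],[0,0,-13.5,0,0,0,0.42],[0,0,-13.5,0,0,0,0.42]],
  ],
)

```text
clock: 9.58
tool_pos: [0.4896, -0.3234, 0.2386]
orientation: [179.9, -0.1, -166.6]
force: [-0.6, 0.5, -1.5]
opening: 0.0369
gripper_force: 4.7
```

Run:
```python
from h import *
o=get_obs();print(o['tool_pos'],o['opening'],o['gripper_force'],o['force'])
go([.5805,.0375,.245],174.9)
```

```text
[ 0.48962653 -0.32341496  0.23862276] 0.03685547102104172 4.674058333039284 [-0.57541784  0.48261375 -1.50073586]
[-17.19  33.01  -0.62] [ 0.  -0.1 18.5]
```

Call:
play_rows(
  commands=[
    [[-0.5,1,-0.3,0,0,0.5,0.42],[-1.3,2.5,-0.6,0,0,1.4,0.42],[-2.4,4.6,-0.6,0,0,2.6,0.42],[-3.6,6.9,-0.6,0,0,3.9,0.42],[-4.8,9.2,-0.6,0,0,5.2,0.42],[-6,11.5,-0.6,0,0,6.5,0.42],[-7.2,13.8,-0.6,0,0,7.8,0.42],[-8.4,16.1,-0.6,0,0,9,0.42],[-9.6,18.4,-0.6,0,0,10.3,0.42],[-10.8,20.7,-0.6,0,0,11.6,0.42],[-12,23,-0.6,0,0,12.9,0.42],[-13.2,25.3,-0.6,0,0,14.2,0.42],[-14.4,27.6,-0.6,0,0,15.5,0.42],[-15.5,29.8,-0.6,0,0,16.7,0.42],[-16.4,31.5,-0.6,0,0,17.7,0.42],[-17,32.6,-0.6,0,0,18.3,0.42],[-17.2,33,-0.6,0,0,18.5,0.42],[-17.2,33,-0.6,0,0,18.5,0.42],[-17.2,33,-0.6,0,0,18.5,0.42],[-17.2,33,-0.6,0,0,18.5,0.42]],
  ],
)

```text
clock: 11.25
tool_pos: [0.5807, 0.0365, 0.2453]
orientation: [-180.0, -0.0, 174.9]
force: [0.1, -0.1, -1.0]
opening: 0.0366
gripper_force: 4.7
```

Run:
```python
from h import *
o=get_obs();print(o['tool_pos'],o['orientation'],o['opening'],o['gripper_force'],o['force'])
d=snap('wrist','w2');s=snap('scene','s2')
from scipy.spatial.transform import Rotation as Ro
im=np.zeros((600,800,3),np.uint8)
im[:300,:400]=cv2.resize(d['frame'][:,:,::-1],(400,300))
c=s['frame'][20:200,200:380,::-1];im[:600,400-0:]=cv2.resize(c,(400,400))[:, :].repeat(1,0)[:400] if 0 else 0
im[:400,400:]=cv2.resize(c,(400,400),interpolation=cv2.INTER_CUBIC)
im[300:,:400]=cv2.resize(d['frame'][100:250,150:350,::-1],(400,300),interpolation=cv2.INTER_CUBIC)
cv2.imwrite('pics/m2.png',np.clip(im*1.4,0,255).astype(np.uint8))
print(proj(d,[.5805,.0375,.02]),proj(s,[.5805,.0375,.02]))
```

```text
[0.58067574 0.03646478 0.24529048] [-1.79982936e+02 -3.53082903e-02  1.74864370e+02] 0.036553737035830224 4.674118459224701 [ 0.09313731 -0.0877534  -1.00710379]
[262.27119399 165.80326469] [304.49664746 167.08531104]
```

View pics/m2.png

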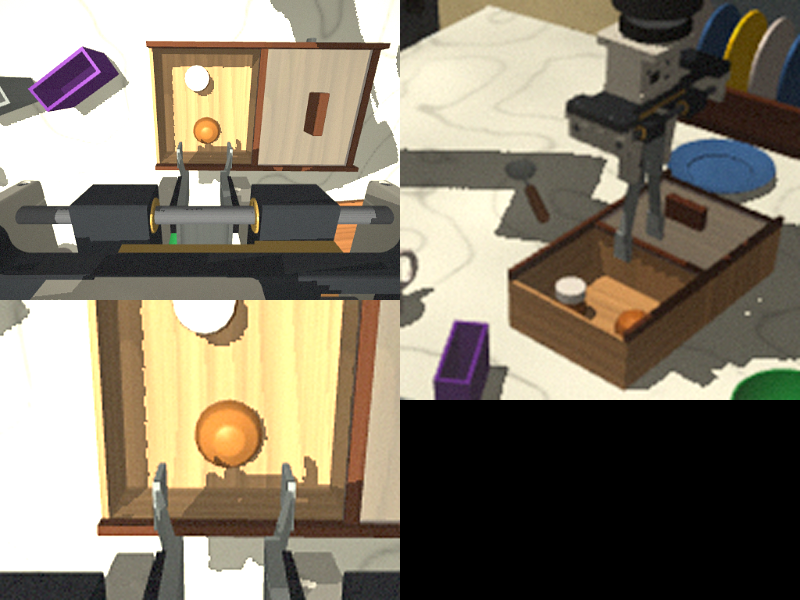

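The door is open, with the bun at wrist pixel (264,166) and the tongs hanging upright, jaws at about (230,245) and (295,245). Checking the alignment numerically.

Run:
```python
from h import *
d=load('w2')
print('bun',ray(d,264.5,166.5,.022),ray(d,264.5,166.5,.028))
o=get_obs();p=o['tool_pos'].copy()
for z in (.14,.155,.17): print(z,proj(d,[p[0],p[1],z]))
go([.5805,.0375,.115],174.9)
```

```text
bun [0.58140122 0.04070477 0.022     ] [0.58008588 0.04075878 0.028     ]
0.14 [261.42433753 190.57933047]
0.155 [261.40776629 195.14750748]
0.17 [261.38928416 200.24245755]
[ 0.04  0.11 13.05] [-0.  -0.  -0.1]
```

Call:
play_rows(
  commands=[
    [[0,0.25,1,0,0,0,0.42],[0,0.25,2.5,0,0,0,0.42],[0,0.25,4,0,0,0,0.42],[0,0.25,5.5,0,0,0,0.42],[0,0.25,7,0,0,0,0.42],[0,0.25,8.5,0,0,0,0.42],[0,0.25,9.5,0,0,0,0.42],[0,0.25,10.5,0,0,0,0.42],[0,0.25,11.4,0,0,0,0.42],[0,0.25,12.2,0,0,0,0.42],[0,0.25,12.7,0,0,0,0.42],[0,0.25,13,0,0,0,0.42],[0,0.25,13,0,0,0,0.42],[0,0.25,13,0,0,0,0.42],[0,0.25,13,0,0,0,0.42]],
  ],
)

```text
clock: 12.6
tool_pos: [0.5816, 0.0398, 0.1161]
orientation: [180.0, 0.1, 174.9]
force: [0.0, 0.1, -1.4]
opening: 0.0365
gripper_force: 4.7
```

Run:
```python
from h import *
o=get_obs();print(o['tool_pos'],o['opening'],o['gripper_force'],o['force'])
d=snap('wrist','w3');s=snap('scene','s3')
im=np.zeros((480,800,3),np.uint8)
im[:,:400]=cv2.resize(d['frame'][110:230,210:310,::-1],(400,480),interpolation=cv2.INTER_CUBIC)
im[:,400:]=cv2.resize(s['frame'][90:210,250:350,::-1],(400,480),interpolation=cv2.INTER_CUBIC)
cv2.imwrite('pics/m3.png',np.clip(im*1.4,0,255).astype(np.uint8))
```

```text
[0.58164561 0.03980831 0.11612578] 0.03652451905117339 4.6741218119859695 [ 0.03210583  0.14605338 -1.39195749]
```

View pics/m3.png

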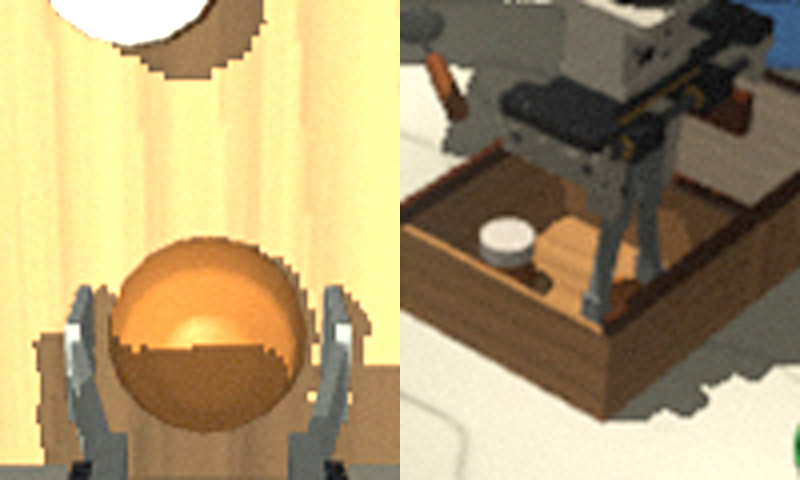

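The bun sits centred between the jaws: bun at (208,335), jaws at (85,335) and (335,335). Closing now.

Call:
play_rows(
  commands=[
    [[0,0,0,0,0,0,0.4],[0,0,0,0,0,0,0.39],[0,0,0,0,0,0,0.38],[0,0,0,0,0,0,0.37],[0,0,0,0,0,0,0.36],[0,0,0,0,0,0,0.34],[0,0,0,0,0,0,0.3],[0,0,0,0,0,0,0.2],[0,0,0,0,0,0,0.2],[0,0,0,0,0,0,0.2],[0,0,0,0,0,0,0.2]],
  ],
)

```text
clock: 13.62
tool_pos: [0.5814, 0.0397, 0.1157]
orientation: [180.0, 0.0, 174.9]
force: [-0.1, 0.9, 1.7]
opening: 0.0332
gripper_force: 30.0
```

Call:
play_rows(
  commands=[
    [[0,0,-0.3,0,0,0,0.2],[0,0,-0.8,0,0,0,0.2],[0,0,-1.6,0,0,0,0.2],[0,0,-2.6,0,0,0,0.2],[0,0,-3.8,0,0,0,0.2],[0,0,-5,0,0,0,0.2],[0,0,-6.2,0,0,0,0.2],[0,0,-7.4,0,0,0,0.2],[0,0,-8.6,0,0,0,0.2],[0,0,-9.8,0,0,0,0.2],[0,0,-11,0,0,0,0.2],[0,0,-12.2,0,0,0,0.2],[0,0,-13.4,0,0,0,0.2],[0,0,-14.6,0,0,0,0.2],[0,0,-15.6,0,0,0,0.2],[0,0,-16.4,0,0,0,0.2],[0,0,-17,0,0,0,0.2],[0,0,-17.4,0,0,0,0.2],[0,0,-17.5,0,0,0,0.2],[0,0,-17.5,0,0,0,0.2]],
  ],
)

```text
clock: 15.28
tool_pos: [0.5812, 0.0397, 0.2905]
orientation: [180.0, -0.0, 174.9]
force: [1.1, 0.5, -1.8]
opening: 0.034
gripper_force: 30.0
```

Call:
play_rows(
  commands=[
    [[0,0,0,0,0,0,0.2],[0,0,0,0,0,0,0.2],[0,0,0,0,0,0,0.2],[0,0,0,0,0,0,0.2],[0,0,0,0,0,0,0.2],[0,0,0,0,0,0,0.2]],
  ],
)

```text
clock: 15.78
tool_pos: [0.5812, 0.0397, 0.2904]
orientation: [-180.0, -0.0, 174.9]
force: [-0.8, -0.4, -1.6]
opening: 0.0337
gripper_force: 30.0
```

Run:
```python
from h import *
o=get_obs();print(o['tool_pos'],o['opening'],o['gripper_force'],o['force'])
d=snap('wrist','w4');s=snap('scene','s4')
im=np.zeros((480,800,3),np.uint8)
im[:,:400]=cv2.resize(d['frame'][60:300,160:360,::-1],(400,480),interpolation=cv2.INTER_CUBIC)
im[:,400:]=cv2.resize(s['frame'][10:202,220:380,::-1],(400,480),interpolation=cv2.INTER_CUBIC)
cv2.imwrite('pics/m4.png',np.clip(im*1.4,0,255).astype(np.uint8))
```

```text
[0.5812215  0.03965375 0.29041975] 0.033670744770071585 29.99686986207962 [-0.76589313 -0.41422734 -1.60126873]
```

View pics/m4.png

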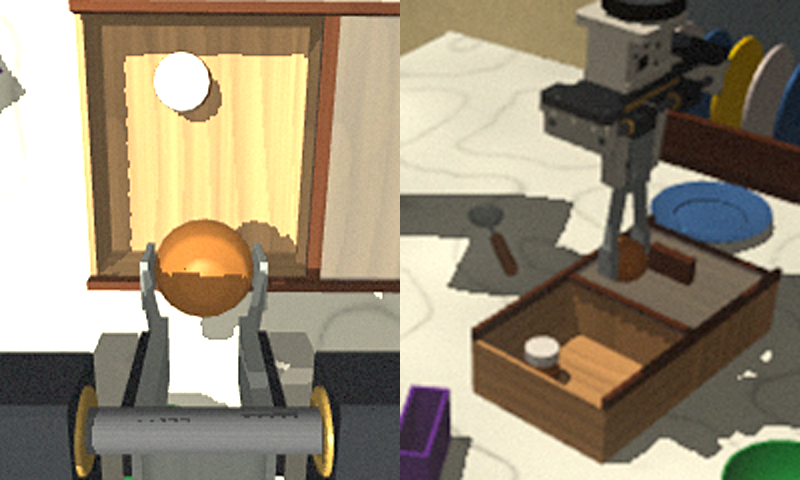

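The picture shows the bun pinched in the tongs at (205,265), high above the bin. The jar is still in place and the door is open. Handing in.

```bash
python3 -c "
from h import *
print(close_job())"
```

```text
the job is handed in; nothing more can be done
None
```

I handed the job in at about 16 s of robot time with the door open, the gripper holding the tongs, and the bun pinched and hanging still above the bin; no verdict came back.

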